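# Roll the spindle onto the gauge line

### The arm

A 6-joint arm with a two-finger parallel gripper is mounted at the origin on the work surface. World frame = base frame: x ahead of the robot, y to its left, z up, the work surface at z = 0. Lengths are in m, angles in degrees, forces in N, time in s.
With the tool pointing down it reaches from about 0.15 to 0.775 m from the base axis. Payload 6.1 kg.
Tool frame: the origin (TCP) lies on the centre line of the jaws, within the pads' length; the fingertips stand 8 mm ahead of it and the grasp point (between the pads) lies 11 mm behind it (env.tip_extent is the distance from the TCP to the fingertips, in m); x points along the fingers, z is the direction in which the jaws open and shut, and the axes are right-handed (so a half turn about x gives the same grasp; the last joint's range is limited). The gripper opens to 85 mm and grips with 20 to 120 N. Pads are 22 mm wide; open, the fingers measure 114 mm over their backs; the gripper's body (76 mm by 85 mm) begins 54 mm behind the grasp point. The pads swing forward as they close: fully open they stand 13 mm farther back than shut.
Start: joints at [0, 7.208, -2.269, 80.523, 0, 90], TCP at [0.525, -0, 0.239] pointing down, gripper open.
Joint ranges: [-155.77, 155.77], [-54.66, 111.73], [-72.52, 77.12], [-102.08, 115.82], [-83.92, 84.16], [-180, 180]. Speed limits (degrees/s): [136.94, 136.94, 172.46, 180, 180, 180].

### API

Orientations are given as [roll, pitch, yaw] about the fixed x, y, z axes, in that order (R = Rz(yaw) Ry(pitch) Rx(roll)).
In Python, from cell import env, get_image gives the robot as it stands.
- The arm moves only by the tool drive_tool, never from a script. Its argument "series" is a list of rows, each a list of 5 numbers: the shift along the world's x, y, z in m, then the turn about the world's z in rad, then the finger opening in m, from 0 to 0.0854. In form: [[tx, ty, tz, turn, gripper], ...]. A call has 1 to 5 rows; each row is the pose to reach, as a shift and turn from the pose measured when the call began; what a row does not reach only later rows make up. A row lasts 1/10 s, in which the tool goes at most 50 mm and 8.59 degrees, less where a joint would pass 70% of its speed; a pose out of reach is approached as far as the arm can. A call with a gripper value outside its range is refused whole. The fingers move at their own pace and stop on an object; "squeeze" is the grip in N (left out, the last holds). Time passes only in rows, so rows that repeat a pose let the fingers close. It gives the time, the measured TCP pose, the force and the opening at its end, in the units of the state.
- env.get_state(): the state, without advancing time (a new reading comes with each control period).
- get_image(name): name is "scene" or "side" or "wrist"; returns a dict with "color" (480x640x3 uint8, red, green, blue), "intrinsics" (3x3 intrinsics, pixels), "eye" and "rotation" of the camera in the world; the wrist camera has in their place "T_tool_cam" (4x4, takes a point from camera to tool coordinates, whose origin is the TCP and whose axes are the tool frame's). Camera axes: x right, y down, z forward; pixel columns grow to the right and rows downward; lengths in m; the calibration is good to about 2 mm. A picture is of the moment at which its call begins: read the wrist's pose just before it. There is no depth.
- env.hand_in(): hands the job in, once; it reports no verdict.
The state is a dict: "time": time; "q": joint angles; "dq": joint speeds; "effort": joint torques, N m; "tcp_pos": TCP position; "tcp_rot": TCP orientation; "force": force on the tool from outside, world axes, zero at the start; "moment": the same for the moment, N m; "width": opening from 0.0 (shut) to 1.0 (fully open).
Only numpy, scipy, OpenCV 4.12 (cv2) and the standard library are available. Lean on these libraries where they do the work, as an engineer would, in place of code of your own. Each camera call takes 0.05 s, during which the arm holds its last target.

### The job

Set the thick brass turntable spindle up for its run-out check: with the fingertips on it, roll it over the gauge plate until it rests along the scribed line, with the line running under the middle of its thickness, then press the gauge's button fully in and let go. Never lift or carry the spindle, and leave the thin rod and everything else on the plate and counter where it is.

Things in the scene. Friction and masses are not known exactly. Their poses are not given: they have to be found in the camera images.
- spindle: thick brass turntable spindle lying on the gauge plate: a smooth cylinder 30 mm across and 90 mm long, with a thin stub 10 mm across and 10 mm long at each end, about 0.5 kg. Origin at its centre, 15 mm above the plate's top; x runs along its axis; its y and z axes turn with it as it rolls. It starts roughly parallel to the line (within about 6 degrees), 55 to 75 mm to one side or the other, and rolls easily, stopping within a few mm when let go slowly
- line (a point): middle of the scribed line, on the plate's top face, which is 12 mm above the counter. The line is black, 4 mm wide, 142 mm long (from 80 mm on its -x side to 62 mm on its +x side). x runs along the line towards the gauge, y across it, z up. The plate is bare metal, level and fixed, 260 mm across the line; along the line it reaches 90 mm to -x and 135 mm to +x
- button_top (a point): centre of the top of the white round push button, 24 mm across, on top of the grey gauge box (50 mm along the line, 60 mm across, its top 30 mm above the plate) that is fixed on the plate at the end of the line; 18 mm above the box's top when not pressed
- button (a joint): travel of the button in m, straight down: 0 released, 0.006 fully in; a spring returns it; about 5 N pushes it fully in
- rod: thin plain brass rod, 16 mm across and 90 mm long, lying on the gauge plate on the other side of the line from the spindle, 55 to 75 mm from it; origin at its centre, x along its axis
- bracket: small black iron L-bracket, 14 mm high, legs 60 and 40 mm, on the gauge plate beside the gauge; origin under its long leg
- bone_handle: bone handle with a brass ferrule, 74 mm long, 14 mm high, lying on the gauge plate beside the gauge, on the side away from the bracket; origin under it, near its middle
- socket_base: dark bayonet socket base, round, 80 mm across, 30 mm high, on the counter; origin under its centre
- soundbox: nickel soundbox, a disc 56 mm across, 18 mm high, with a side stub, on the counter; origin under its centre
- shell: copper reproducer shell, an open cone 90 mm across at the rim and 35 mm high, on the counter; origin under its centre
- screwdriver: screwdriver lying on the counter; its origin is under its middle
There are look-alikes about, which are no part of the job. What is shaped like the spindle but orange or turquoise is not meant.

How it is judged:
By the outcome, as a careful person would: the job done as asked, in the order asked, and still so for the second after the job is handed in, with the robot touching nothing.
It also fails if it takes over 72 s, if anything falls off the work surface, if the arm or the gripper's body presses on something with over 40 N, if the wrist force passes 120 N, or if a joint passes its speed limit or range.

## Working session

There is one attempt and no reset: what is moved stays moved. The work goes in short steps, Python scripts to look and compute and a tool call to move; the robot and the scene stay as the last step left them, time stands still between calls to the robot, and variables do not carry over. Pictures are saved under pics/ and viewed, and the job is handed in when it is done.

Besides the shell and the picture viewer there is one more tool, called as name(argument=value, ...) on one line, values as JSON. drive_tool: Moves the arm, as the interface text tells. Its arguments: {"type":"object","properties":{"series":{"type":"array"},"squeeze":{"type":"number"}},"required":["series"]}

```bash
ls; mkdir -p pics
cat > h.py <<'E'
import numpy as np,cv2,json
from cell import env,get_image
def save(n,f):
    im=get_image(n); cv2.imwrite(f,im["color"][:,:,::-1]); return im
def ray(im,u,v,z):
    K=np.array(im["intrinsics"]);d=np.array(im["rotation"])@np.linalg.inv(K)@[u,v,1];e=np.array(im["eye"])
    return e+d*(z-e[2])/d[2]
E
python3 - <<'E'
from h import *
import pickle
for n in ["scene","side"]:
    im=save(n,f"pics/{n}0.png"); pickle.dump(im,open(f"{n}0.pkl","wb")); print(n,im["eye"],im["rotation"],im["intrinsics"])
s=env.get_state(); print(s)
im=save("wrist","pics/wrist0.png"); im["state"]=s;pickle.dump(im,open("wrist0.pkl","wb")); print(im["T_tool_cam"])
E
```

```text
pics
scene [ 1.04193652 -0.20567583  1.0203058 ] [-148.42683727   -0.8581227    72.54443013] [[460.09284024   0.         324.15584985]
 [  0.         460.09284024 241.27010034]
 [  0.           0.           1.        ]]
side [-0.19437763 -0.74155662  0.76138434] [-123.71152363    0.70595161  -42.86118495] [[545.7911145    0.         309.6902533 ]
 [  0.         545.7911145  237.91246613]
 [  0.           0.           1.        ]]
{'time': 0.1, 'q': array([ 1.37611756e-03,  7.23751359e+00, -2.32026947e+00,  8.05224637e+01,
       -1.12871160e-03,  9.00004043e+01]), 'dq': array([-0.01933807,  0.02639203,  0.1109181 , -0.00352899,  0.05137895,
       -0.0069234 ]), 'effort': array([-1.61755201e-03, -4.36907172e+01,  3.53606522e+01,  1.36335523e-02,
       -5.14612566e-05,  1.73892335e-06]), 'tcp_pos': array([5.24654709e-01, 6.93736915e-06, 2.38611856e-01]), 'tcp_rot': array([-179.19375441,   89.91974536, -179.19278183]), 'force': array([0.30639941, 1.24633141, 0.19608867]), 'moment': array([ 0.01046835,  0.01233244, -0.0074956 ]), 'width': 1.001684124321868}
[[-5.69673536e-04 -2.61745415e-01  9.65136785e-01 -1.34738353e-01]
 [ 9.03507700e-04 -9.65136682e-01 -2.61744854e-01  6.76303728e-02]
 [ 9.99999430e-01  7.22899400e-04  7.86301824e-04  6.12918099e-04]
 [ 0.00000000e+00  0.00000000e+00  0.00000000e+00  1.00000000e+00]]
```

Rotation is given as rpy; view the pictures.

View pics/scene0.png

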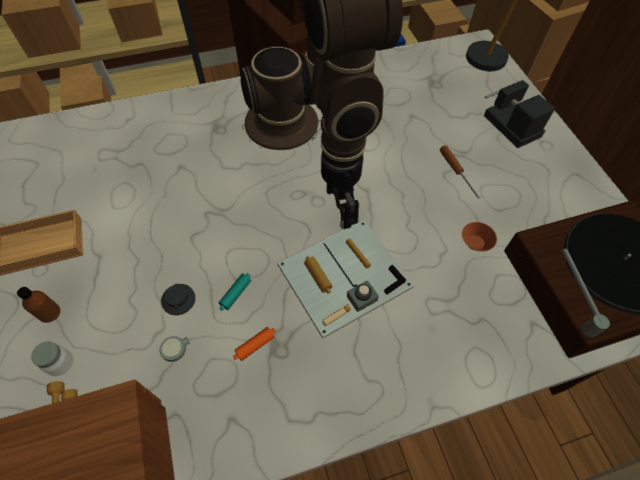

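View pics/side0.png

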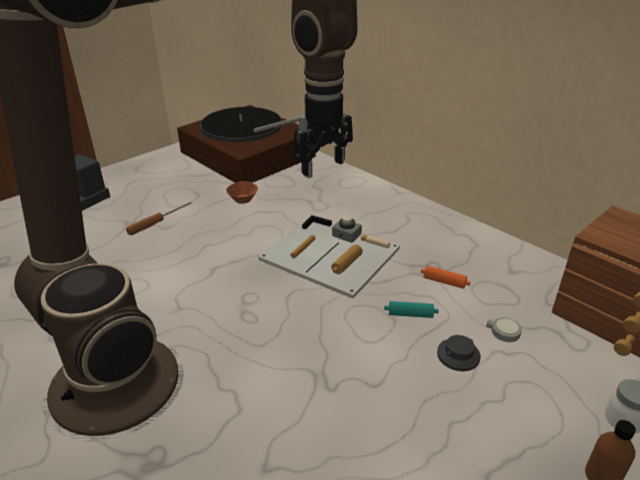

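View pics/wrist0.png

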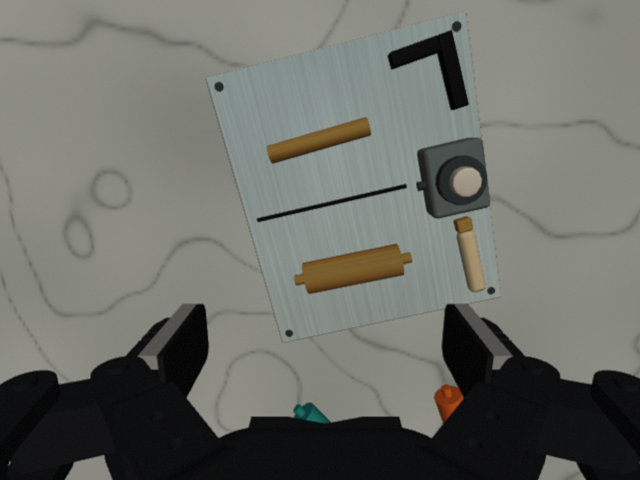

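The wrist view shows the thick spindle at about (355,268), the line from (258,219) to (406,186), the rod at (320,140), the button at (466,182), the bone handle at (470,255) and the bracket at (440,65). The orange and turquoise look-alikes are off the plate. Next I'll measure all of these.

```bash
cat >> h.py <<'E'
from scipy.spatial.transform import Rotation as Ro
def cam(im,s=None):
    K=np.array(im["intrinsics"])
    if "T_tool_cam" in im:
        s=s if s is not None else im["state"]
        R=Ro.from_euler('xyz',s["tcp_rot"],degrees=True).as_matrix();T=np.array(im["T_tool_cam"])
        return K,R@T[:3,:3],R@T[:3,3]+s["tcp_pos"]
    return K,Ro.from_euler('xyz',im["rotation"],degrees=True).as_matrix(),np.array(im["eye"])
def pt(c,u,v,z):
    K,R,e=c; d=R@np.linalg.inv(K)@[u,v,1]; return e+d*(z-e[2])/d[2]
def proj(c,p):
    K,R,e=c; q=K@(R.T@(np.array(p)-e)); return q[:2]/q[2]
def rects(mask,amin):
    cs,_=cv2.findContours(mask.astype(np.uint8),cv2.RETR_EXTERNAL,cv2.CHAIN_APPROX_NONE)
    return [c for c in cs if cv2.contourArea(c)>amin]
E
cat > m.py <<'E'
from h import *
import pickle,sys
im=pickle.load(open(sys.argv[1],"rb")); c=cam(im); hsv=cv2.cvtColor(im["color"],cv2.COLOR_RGB2HSV)
print("cam eye",c[2], "look",c[1][:,2])
H,S,V=[hsv[...,i].astype(int) for i in range(3)]
brass=(H>12)&(H<28)&(S>110)&(V>50)
def tableq(name,q):
    print(name,np.round(q,4).tolist())
for k in rects(brass,100):
    r=cv2.minAreaRect(k); print("brass",np.round(r[0]),np.round(r[1]),round(r[2],1))
    for z in (.020,.027):
        b=np.array([pt(c,*p,z)[:2] for p in cv2.boxPoints(r)])
        print("  z",z,"ctr",np.round(b.mean(0),4),"sides",np.round([np.linalg.norm(b[0]-b[1]),np.linalg.norm(b[1]-b[2])],4),"dirs",np.round(np.degrees([np.arctan2(*(b[1]-b[0])[::-1]),np.arctan2(*(b[2]-b[1])[::-1])]),1))
dark=(V<60)
for k in rects(dark,150):
    r=cv2.minAreaRect(k); 
    if max(r[1])<200 and min(r[1])<12:
        b=np.array([pt(c,*p,.012)[:2] for p in cv2.boxPoints(r)])
        m=b.mean(0); l=[np.linalg.norm(b[0]-b[1]),np.linalg.norm(b[1]-b[2])]
        i=int(np.argmax(l)); d=(b[i+1]-b[i])/l[i]
        print("line?",np.round(r[0]),"ctr",np.round(m,4),"sides",np.round(l,4),"dir",np.degrees(np.arctan2(d[1],d[0])))
E
python3 m.py wrist0.pkl
python3 - <<'E'
from h import *
import pickle
for n in ["wrist0","scene0","side0"]:
    c=cam(pickle.load(open(n+".pkl","rb")))
    px={"wrist0":[(219,87),(457,27),(491,291),(289,333)],"scene0":[(282,264),(364,225),(410,288),(324,332)],"side0":[(263,258),(326,222),(396,247),(352,292)]}[n]
    print(n,[np.round(pt(c,*p,.012)[:2],4).tolist() for p in px])
    bt={"wrist0":(466,182),"scene0":(363,290),"side0":(347,223)}[n]
    print(np.round(pt(c,*bt,.06),4))
E
```

```text
cam eye [0.52545519 0.06763998 0.37334789] look [-5.60992201e-04 -2.61763886e-01 -9.65131780e-01]
brass [353. 268.] [ 31. 118.] 78.5
  z 0.02 ctr [ 0.5513 -0.0525] sides [0.1109 0.0307] dirs [ 12.1 -75.8]
  z 0.027 ctr [ 0.5507 -0.0501] sides [0.1087 0.0301] dirs [ 12.1 -75.8]
brass [463. 224.] [14. 17.] 74.1
  z 0.02 ctr [ 0.6524 -0.0094] sides [0.0148 0.0136] dirs [ 16.7 -69.3]
  z 0.027 ctr [ 0.6499 -0.0079] sides [0.0145 0.0133] dirs [ 16.7 -69.3]
brass [318. 140.] [ 18. 105.] 73.9
  z 0.02 ctr [0.5192 0.0653] sides [0.0903 0.0148] dirs [ 15.6 -71.6]
  z 0.027 ctr [0.5193 0.0653] sides [0.0886 0.0145] dirs [ 15.6 -71.6]
line? [331. 203.] ctr [0.5304 0.009 ] sides [0.1406 0.0033] dir 13.145554923023447
wrist0 [[0.4342, 0.1093], [0.6346, 0.1559], [0.6888, -0.0782], [0.489, -0.1241]]
[0.637  0.0336 0.06  ]
scene0 [[0.4881, -0.1259], [0.4379, 0.1101], [0.6431, 0.1542], [0.6883, -0.079]]
[0.635  0.0312 0.06  ]
side0 [[0.4261, 0.1018], [0.6437, 0.1131], [0.6857, -0.0849], [0.4859, -0.1287]]
[0.6233 0.02   0.06  ]
```

drive_tool(series=[[0.012,-0.025,-0.05,0.12,0.05],[0.024,-0.05,-0.095,0.229,0.05],[0.028,-0.057,-0.135,0.229,0.05],[0.028,-0.057,-0.165,0.229,0.05],[0.028,-0.057,-0.165,0.229,0.05]])

```text
time: 0.65
tcp_pos: [0.5491, -0.0571, 0.0686]
tcp_rot: [162.9, 89.4, 176.0]
force: [-0.7, 0.3, 0.6]
width: 0.589
```

```bash
cat > look.py <<'E'
from h import *
import pickle,sys
n=sys.argv[1]
s=env.get_state(); im=save("wrist",f"pics/w{n}.png"); im["state"]=s; pickle.dump(im,open(f"w{n}.pkl","wb"))
side=save("side",f"pics/s{n}.png"); pickle.dump(side,open(f"s{n}.pkl","wb"))
sc=save("scene",f"pics/c{n}.png"); pickle.dump(sc,open(f"c{n}.pkl","wb"))
k=lambda i:cv2.resize(i["color"][150:330,220:460,::-1],(720,540),interpolation=cv2.INTER_CUBIC)
cv2.imwrite(f"pics/sz{n}.png",k(side)); 
R=Ro.from_euler('xyz',s["tcp_rot"],degrees=True).as_matrix(); z=R[:,2]
d=s["tcp_pos"][:2]-np.array([.5392,.0110]); a=np.radians(13.15)
print("t",s["time"],"tcp",s["tcp_pos"],"jaw yaw",np.degrees(np.arctan2(z[1],z[0])),"width",s["width"]*.0854,"F",s["force"])
print("along %.4f across %.4f"%(d@[np.cos(a),np.sin(a)],d@[-np.sin(a),np.cos(a)]))
E
python3 look.py 1
```

```text
t 0.65 tcp [ 0.54909232 -0.05707193  0.06859717] jaw yaw 13.074056626156818 width 0.05025815827245593 F [-0.73972642  0.29075874  0.63243329]
along -0.0059 across -0.0685
```

View pics/w1.png

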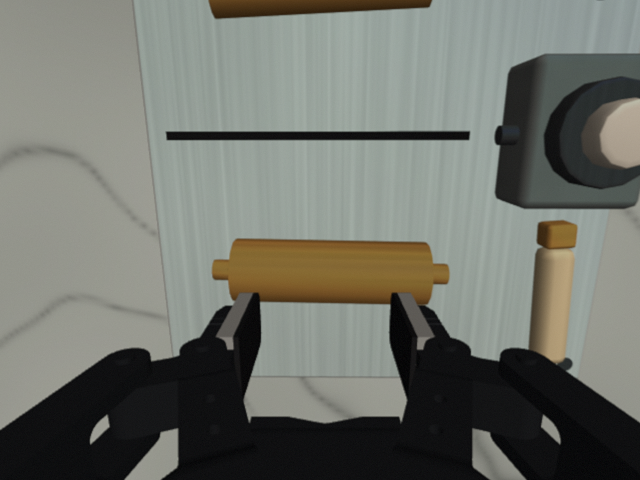

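View pics/sz1.png

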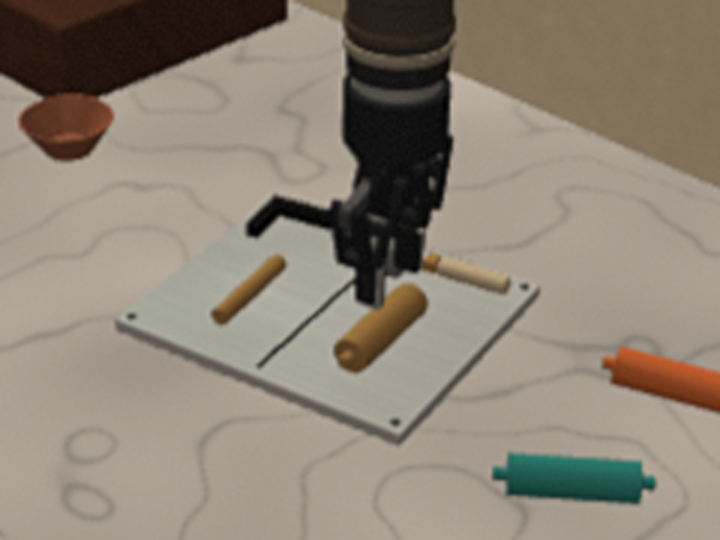

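Seen from above, the spindle lies at about (332,270). The line is level at v=135 and the fingertips sit just behind the spindle. I'll re-measure from this closer view.

```bash
cat > m2.py <<'E'
from h import *
import pickle,sys
im=pickle.load(open(sys.argv[1],"rb")); c=cam(im); hsv=cv2.cvtColor(im["color"],cv2.COLOR_RGB2HSV)
H,S,V=[hsv[...,i].astype(int) for i in range(3)]
# line: dark thin blob
best=None
for k in rects(V<70,100):
    r=cv2.minAreaRect(k)
    if min(r[1])<14 and max(r[1])>60: best=k
k=best.reshape(-1,2)
P=np.array([pt(c,*p,.012)[:2] for p in k]); r=cv2.minAreaRect(P.astype(np.float32))
vx,vy,x0,y0=cv2.fitLine(P.astype(np.float32),cv2.DIST_HUBER,0,1e-4,1e-4).ravel()
u=np.array([vx,vy]);u*=np.sign(u[0]);nn=np.array([-u[1],u[0]])
t=P@u; print("line ends len",t.max()-t.min(),"width",np.ptp(P@nn)," yaw",np.degrees(np.arctan2(u[1],u[0])))
o=u*(t.max()-.062)+nn*np.median([ (P@nn).max(),(P@nn).min()]); print("origin",np.round(o,4))
brass=((H>10)&(H<28)&(S>110)&(V>40)).astype(np.uint8)
for k in rects(brass,1500):
    m=np.zeros(brass.shape,np.uint8);cv2.drawContours(m,[k],-1,1,-1); 
    pts=k.reshape(-1,2)
    E=c[2]
    # tangent planes: in plane perp to line axis: per along-bin, angular extremes -> bisector to axis height
    for h,rad,nm in ((.027,.015,"spindle"),(.020,.008,"rod")):
        Q=np.array([pt(c,*p,h)[:2] for p in pts])-o; a=Q@u; b=Q@nn
        e=(E[:2]-o)@nn; H0=E[2]-h
        xs=[];ys=[]
        for a0 in np.arange(a.min()+.014,a.max()-.014,.004):
            w=(a>=a0)&(a<a0+.004)
            if w.sum()<2: continue
            th=np.arctan((b[w]-e)/H0); 
            full=th.max()-th.min(); mid=(th.max()+th.min())/2
            y=e+H0*np.tan(mid); rr=np.hypot(H0,y-e)*np.sin(full/2)
            xs.append(a0+.002);ys.append((y,rr))
        ys=np.array(ys);xs=np.array(xs)
        ok=abs(ys[:,1]-np.median(ys[:,1]))<.0015
        f=np.polyfit(xs[ok],ys[ok,0],1)
        print(nm if 1 else "", "along %.4f..%.4f mid %.4f"%(a.min(),a.max(),(a.min()+a.max())/2),"across at mid %.4f"%np.polyval(f,(a.min()+a.max())/2),"rad %.4f"%np.median(ys[:,1]),"yaw rel line %.2f"%np.degrees(f[0]),"n",ok.sum())
E
python3 m2.py wrist0.pkl; python3 m2.py w1.pkl
```

```text
line ends len 0.09006784571977927 width 0.0020356543326665866  yaw 15.446173
origin [0.5045 0.054 ]
spindle along -0.0381..0.0716 mid 0.0167 across at mid -0.1124 rad 0.0142 yaw rel line -3.34 n 21
rod along -0.0394..0.0726 mid 0.0166 across at mid -0.1148 rad 0.0145 yaw rel line -3.32 n 22
spindle along -0.0272..0.0618 mid 0.0173 across at mid 0.0069 rad 0.0072 yaw rel line 0.27 n 16
rod along -0.0282..0.0625 mid 0.0171 across at mid 0.0069 rad 0.0073 yaw rel line 0.28 n 16
line ends len 0.09467480632856085 width 0.004021745387486161  yaw 14.626479
origin [0.506  0.0572]
spindle along -0.0400..0.0720 mid 0.0160 across at mid -0.1151 rad 0.0144 yaw rel line -2.55 n 19
rod along -0.0423..0.0742 mid 0.0160 across at mid -0.1175 rad 0.0150 yaw rel line -2.51 n 19
spindle along -0.0297..0.0585 mid 0.0144 across at mid -0.0032 rad 0.0020 yaw rel line -0.32 n 16
rod along -0.0315..0.0601 mid 0.0143 across at mid -0.0011 rad 0.0022 yaw rel line -0.22 n 16
```

The line mask caught the rod's shadow side. I'll restrict it to low saturation and the right length.

```bash
sed -i 's/for k in rects(V<70,100):/for k in rects((V<70)\&((S<90)|(V<35)),100):/; s/    if min(r\[1\])<14 and max(r\[1\])>60: best=k/    L=[pt(c,*p,.012)[:2] for p in cv2.boxPoints(r)]; l=[np.linalg.norm(L[0]-L[1]),np.linalg.norm(L[1]-L[2])]\n    if .12<max(l)<.16 and min(l)<.012: best=k/' m2.py
python3 m2.py wrist0.pkl; python3 m2.py w1.pkl
```

```text
line ends len 0.14148995272406706 width 0.0038968814932223983  yaw 13.336175
origin [0.539  0.0111]
spindle along -0.0577..0.0522 mid -0.0028 across at mid -0.0620 rad 0.0142 yaw rel line -1.24 n 21
rod along -0.0589..0.0532 mid -0.0028 across at mid -0.0644 rad 0.0145 yaw rel line -1.19 n 22
spindle along -0.0512..0.0378 mid -0.0067 across at mid 0.0573 rad 0.0072 yaw rel line 2.38 n 16
rod along -0.0522..0.0386 mid -0.0068 across at mid 0.0573 rad 0.0073 yaw rel line 2.38 n 16
line ends len 0.14215479119639712 width 0.003271874242375822  yaw 13.163306
origin [0.5393 0.0109]
spindle along -0.0590..0.0532 mid -0.0029 across at mid -0.0619 rad 0.0144 yaw rel line -1.25 n 19
rod along -0.0612..0.0554 mid -0.0029 across at mid -0.0644 rad 0.0149 yaw rel line -0.99 n 19
spindle along -0.0515..0.0367 mid -0.0074 across at mid 0.0499 rad 0.0020 yaw rel line 1.20 n 16
rod along -0.0534..0.0383 mid -0.0076 across at mid 0.0519 rad 0.0021 yaw rel line 1.25 n 16
```

Both views agree: the spindle axis is 62 mm from the line and skewed by -1.2°. I'll go down slowly until it touches.

drive_tool(series=[[0.002,0.0,-0.007,0,0.05],[0.003,0.0,-0.013,0,0.05],[0.003,0,-0.016,0,0.05],[0.003,0,-0.016,0,0.05]])

```text
time: 1.2
tcp_pos: [0.5563, -0.0567, 0.0592]
tcp_rot: [-85.7, 90.0, -72.6]
force: [-0.3, 0.6, -0.5]
width: 0.587
```

drive_tool(series=[[0,0,-0.001,0,0.05],[0,0,-0.002,0,0.05],[0,0,-0.002,0,0.05]])

```text
time: 1.5
tcp_pos: [0.5563, -0.0567, 0.0571]
tcp_rot: [-109.1, 90.0, -96.0]
force: [0.2, 1.6, -1.1]
width: 0.585
```

drive_tool(series=[[-0.002,0,-0.002,0,0.05],[-0.003,0,-0.004,0,0.05],[-0.003,0,-0.004,0,0.05]])

```text
time: 1.8
tcp_pos: [0.5528, -0.0567, 0.0527]
tcp_rot: [-168.7, 90.0, -155.6]
force: [-0.5, -0.4, -0.4]
width: 0.587
```

drive_tool(series=[[0,0,-0.001,0,0.05],[0,0,-0.002,0,0.05],[0,0,-0.002,0,0.05]])

```text
time: 2.1
tcp_pos: [0.5527, -0.0567, 0.0505]
tcp_rot: [-178.2, 89.9, -165.1]
force: [-0.2, 0.8, 1.0]
width: 0.589
```

drive_tool(series=[[0,0,-0.001,0,0.05],[0,0,-0.001,0,0.05]])

```text
time: 2.3
tcp_pos: [0.5526, -0.0567, 0.0494]
tcp_rot: [178.7, 89.9, -168.2]
force: [0.5, 0.0, -0.8]
width: 0.586
```

drive_tool(series=[[0,0,-0.001,0,0.05],[0,0,-0.001,0,0.05]])

```text
time: 2.5
tcp_pos: [0.5526, -0.0567, 0.0483]
tcp_rot: [176.7, 89.9, -170.2]
force: [0.3, -0.4, -0.1]
width: 0.585
```

drive_tool(series=[[0,0,-0.001,0,0.05],[0,0,-0.001,0,0.05]])

```text
time: 2.7
tcp_pos: [0.5525, -0.0567, 0.0471]
tcp_rot: [174.7, 89.9, -172.1]
force: [0.3, -0.3, -0.6]
width: 0.583
```

drive_tool(series=[[0,0,-0.001,0,0.05],[0,0,-0.001,0,0.05]])

```text
time: 2.9
tcp_pos: [0.5526, -0.0568, 0.0469]
tcp_rot: [-159.4, 89.9, -146.2]
force: [-2.6, 0.2, 5.1]
width: 0.588
```

Contact at TCP z = 0.047, with 5 N upward. First rolling stroke: 25 mm of tool travel, keeping a slight downward press.

drive_tool(series=[[-0.0012,0.005,-0.001,0.002,0.05],[-0.0023,0.01,-0.001,0.005,0.05],[-0.0035,0.015,-0.001,0.008,0.05],[-0.0047,0.02,-0.001,0.01,0.05],[-0.0057,0.0245,-0.001,0.012,0.05]])

```text
time: 3.4
tcp_pos: [0.5474, -0.0323, 0.0468]
tcp_rot: [-73.1, 89.9, -59.3]
force: [-0.7, -0.9, 5.3]
width: 0.587
```

drive_tool(series=[[0,0,0,0,0.05]])

```text
time: 3.5
tcp_pos: [0.5475, -0.032, 0.0472]
tcp_rot: [-55.0, 89.9, -41.2]
force: [-0.4, -0.5, -0.2]
width: 0.584
```

```bash
python3 look.py 2; python3 m2.py w2.pkl
```

```text
t 3.5 tcp [ 0.54745062 -0.03201399  0.04720447] jaw yaw 13.84285133778698 width 0.049856641328384445 F [-0.43425366 -0.48979003 -0.15443391]
along -0.0018 across -0.0438
line ends len 0.14204125028585307 width 0.0037735863103053047  yaw 13.123764
origin [0.5392 0.0108]
spindle along -0.0588..0.0537 mid -0.0026 across at mid -0.0496 rad 0.0144 yaw rel line -1.01 n 15
rod along -0.0614..0.0562 mid -0.0026 across at mid -0.0529 rad 0.0150 yaw rel line -1.10 n 16
spindle along -0.0520..0.0376 mid -0.0072 across at mid 0.0558 rad 0.0072 yaw rel line 2.50 n 16
rod along -0.0543..0.0394 mid -0.0074 across at mid 0.0572 rad 0.0075 yaw rel line 2.54 n 17
```

View pics/w2.png

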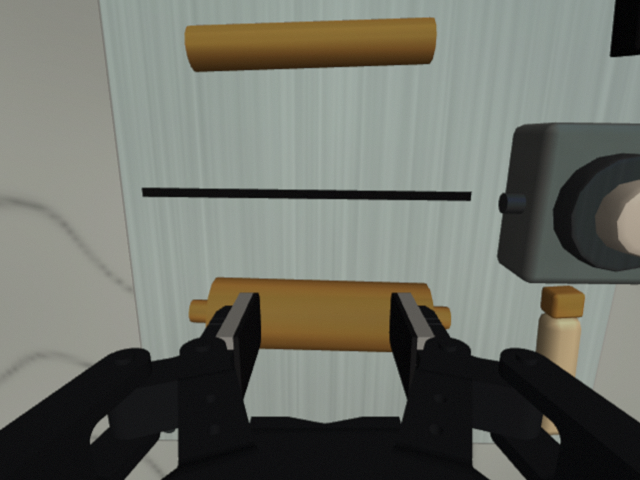

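The stroke moved the spindle 12.4 mm with no slip. I'll repeat: lift, go back 12 mm, press, roll.

drive_tool(series=[[0,0,0.004,0,0.05],[0.0028,-0.012,0.004,-0.013,0.05],[0.0028,-0.012,0.003,-0.026,0.05],[0.0028,-0.0121,0.001,-0.026,0.05],[0.0028,-0.0121,-0.001,-0.026,0.05]])

```text
time: 4.15
tcp_pos: [0.5505, -0.0449, 0.0466]
tcp_rot: [-54.6, 89.9, -42.3]
force: [-6.2, -1.7, 19.9]
width: 0.586
```

drive_tool(series=[[0,0,-0.001,0,0.05]])

```text
time: 4.25
tcp_pos: [0.5506, -0.0452, 0.0467]
tcp_rot: [-52.7, 89.8, -40.4]
force: [-4.6, -0.5, 12.8]
width: 0.586
```

drive_tool(series=[[-0.0012,0.005,-0.0006,0.005,0.05],[-0.0023,0.01,-0.0006,0.01,0.05],[-0.0035,0.015,-0.0006,0.014,0.05],[-0.0047,0.02,-0.0006,0.018,0.05],[-0.0057,0.0245,-0.0006,0.022,0.05]])

```text
time: 4.75
tcp_pos: [0.5451, -0.0206, 0.0468]
tcp_rot: [-47.3, 89.8, -33.8]
force: [-1.0, -0.6, 4.9]
width: 0.586
```

drive_tool(series=[[0,0,0,0,0.05]])

```text
time: 4.85
tcp_pos: [0.5451, -0.0201, 0.0471]
tcp_rot: [-43.7, 89.8, -30.1]
force: [-0.9, -0.9, 0.4]
width: 0.589
```

```bash
python3 look.py 3; python3 m2.py w3.pkl | grep -v rod
```

```text
t 4.85 tcp [ 0.54512348 -0.02010677  0.04705783] jaw yaw 13.592874266249696 width 0.050318065053416766 F [-0.92931952 -0.90277295  0.39616529]
along -0.0013 across -0.0316
line ends len 0.1419223569261347 width 0.003722855239980963  yaw 13.158991
origin [0.5392 0.0108]
spindle along -0.0587..0.0540 mid -0.0024 across at mid -0.0372 rad 0.0143 yaw rel line -1.03 n 16
spindle along -0.0519..0.0376 mid -0.0072 across at mid 0.0564 rad 0.0073 yaw rel line 2.49 n 16
```

drive_tool(series=[[0,0,0.005,0,0.05],[0.0028,-0.012,0.005,-0.03,0.05],[0.0028,-0.012,0.005,-0.05,0.05],[0.0028,-0.0117,0.003,-0.05,0.05],[0.0028,-0.0117,0.001,-0.05,0.05]])

```text
time: 5.5
tcp_pos: [0.5479, -0.0324, 0.0475]
tcp_rot: [-48.5, 89.8, -37.8]
force: [0.5, 0.2, -0.4]
width: 0.582
```

drive_tool(series=[[0,0,-0.001,0,0.05],[0,0,-0.0015,0,0.05]])

```text
time: 5.7
tcp_pos: [0.5479, -0.0325, 0.0467]
tcp_rot: [-48.7, 89.8, -38.1]
force: [-3.5, -0.1, 9.8]
width: 0.582
```

drive_tool(series=[[-0.0012,0.005,-0.0008,0.01,0.05],[-0.0023,0.01,-0.0008,0.02,0.05],[-0.0035,0.015,-0.0008,0.03,0.05],[-0.0047,0.02,-0.0008,0.04,0.05],[-0.0057,0.0245,-0.0008,0.05,0.05]])

```text
time: 6.2
tcp_pos: [0.5425, -0.0078, 0.0468]
tcp_rot: [-44.6, 89.7, -31.0]
force: [-0.4, -0.2, 5.8]
width: 0.583
```

drive_tool(series=[[0,0,0,0,0.05]])

```text
time: 6.3
tcp_pos: [0.5425, -0.0073, 0.0471]
tcp_rot: [-41.8, 89.7, -28.1]
force: [0.6, 0.2, -0.6]
width: 0.585
```

```bash
python3 look.py 4; python3 m2.py w4.pkl | grep -v rod
```

```text
t 6.3 tcp [ 0.54249696 -0.00725576  0.04710058] jaw yaw 13.635726946781332 width 0.04996904073790452 F [ 0.60850987  0.23857312 -0.63524901]
along -0.0009 across -0.0185
line ends len 0.14195930570542192 width 0.003936029461256499  yaw 13.070196
origin [0.5392 0.0109]
spindle along -0.0584..0.0542 mid -0.0021 across at mid -0.0251 rad 0.0145 yaw rel line -0.93 n 16
spindle along -0.0520..0.0375 mid -0.0072 across at mid 0.0569 rad 0.0073 yaw rel line 2.65 n 16
```

drive_tool(series=[[0,0,0.005,0,0.05],[0.0028,-0.012,0.005,-0.03,0.05],[0.0028,-0.013,0.005,-0.05,0.05],[0.0028,-0.0127,0.003,-0.05,0.05],[0.0028,-0.0127,0.001,-0.05,0.05]])

```text
time: 6.95
tcp_pos: [0.5453, -0.0207, 0.0475]
tcp_rot: [-44.1, 89.7, -33.4]
force: [-0.4, -0.4, 0.7]
width: 0.583
```

drive_tool(series=[[0,0,-0.001,0,0.05],[0,0,-0.0025,0,0.05]])

```text
time: 7.15
tcp_pos: [0.5454, -0.0208, 0.0466]
tcp_rot: [-43.0, 89.6, -32.3]
force: [-7.2, -0.8, 23.6]
width: 0.583
```

drive_tool(series=[[-0.0012,0.005,-0.002,0.01,0.05],[-0.0023,0.01,-0.002,0.02,0.05],[-0.0035,0.015,-0.002,0.03,0.05],[-0.0047,0.02,-0.0015,0.04,0.05],[-0.0057,0.0245,-0.001,0.05,0.05]])

```text
time: 7.65
tcp_pos: [0.54, 0.0038, 0.0468]
tcp_rot: [-41.0, 89.5, -27.4]
force: [-1.4, -1.1, 6.0]
width: 0.585
```

drive_tool(series=[[0,0,0,0,0.05]])

```text
time: 7.75
tcp_pos: [0.54, 0.0043, 0.0473]
tcp_rot: [-38.7, 89.5, -25.0]
force: [0.2, 0.2, -0.6]
width: 0.586
```

```bash
python3 look.py 5; python3 m2.py w5.pkl | grep -v rod
```

```text
t 7.75 tcp [0.54002169 0.00433595 0.04726496] jaw yaw 13.648300274541745 width 0.050086026503921445 F [ 0.19378393  0.23916257 -0.55390166]
along -0.0007 across -0.0067
line ends len 0.14189784779301645 width 0.003815126460875562  yaw 13.041598
origin [0.5391 0.0108]
spindle along -0.0581..0.0545 mid -0.0018 across at mid -0.0129 rad 0.0143 yaw rel line -1.04 n 16
spindle along -0.0520..0.0376 mid -0.0072 across at mid 0.0575 rad 0.0072 yaw rel line 2.60 n 16
```

View pics/w5.png

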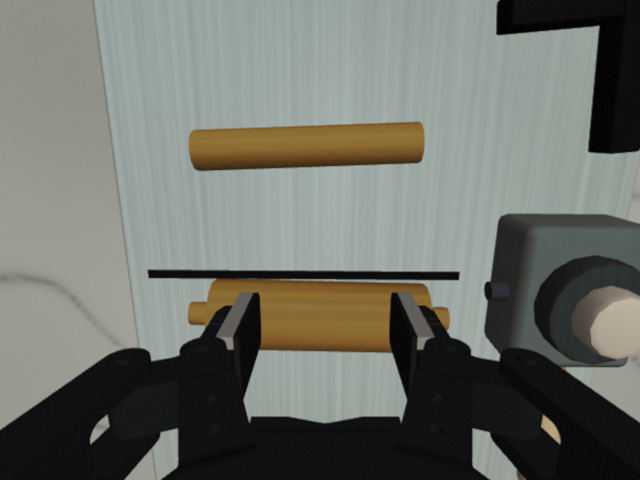

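drive_tool(series=[[0,0,0.005,0,0.05],[0.0028,-0.012,0.005,-0.03,0.05],[0.0028,-0.0125,0.005,-0.05,0.05],[0.0028,-0.0122,0.003,-0.05,0.05],[0.0028,-0.0122,0.001,-0.05,0.05]])

```text
time: 8.4
tcp_pos: [0.5428, -0.0085, 0.0476]
tcp_rot: [-40.5, 89.5, -29.8]
force: [0.7, 0.1, 0.4]
width: 0.586
```

drive_tool(series=[[0,0,-0.001,0,0.05],[0,0,-0.0018,0,0.05]])

```text
time: 8.6
tcp_pos: [0.5429, -0.0086, 0.0467]
tcp_rot: [-40.4, 89.5, -29.7]
force: [-4.8, -1.1, 14.1]
width: 0.587
```

Run:
```python
from h import *
s=env.get_state();R=Ro.from_euler('xyz',s["tcp_rot"],degrees=True).as_matrix();print(np.round(R,4),s["moment"],s["force"])
d=s["tcp_pos"][:2]-np.array([.5391,.0109]);a=np.radians(13.15);print(d@[-np.sin(a),np.cos(a)])
```

```text
[[ 0.0076 -0.1859  0.9825]
 [-0.0043  0.9826  0.1859]
 [-1.     -0.0056  0.0066]] [-1.51080528e-01  1.30064545e+00  7.64025486e-04] [-4.80377845 -1.0903243  14.11267324]
-0.019812504115188218
```

drive_tool(series=[[-0.0012,0.005,-0.001,0.01,0.05],[-0.0023,0.01,-0.001,0.02,0.05],[-0.0035,0.015,-0.001,0.03,0.05],[-0.0047,0.02,-0.001,0.04,0.05],[-0.0058,0.025,-0.001,0.05,0.05]])

```text
time: 9.1
tcp_pos: [0.5375, 0.0166, 0.0468]
tcp_rot: [-38.9, 89.4, -25.3]
force: [-1.4, -1.0, 7.7]
width: 0.585
```

drive_tool(series=[[0,0,0,0,0.05],[0,0,0,0,0.05]])

```text
time: 9.3
tcp_pos: [0.5375, 0.0168, 0.047]
tcp_rot: [-37.8, 89.4, -24.2]
force: [-0.2, 0.4, 3.2]
width: 0.586
```

drive_tool(series=[[0,0,0.002,0,0.05],[0,0,0.006,0,0.05],[0,-0.02,0.02,0,0.05],[0,-0.04,0.05,0,0.05],[0.002,-0.06,0.08,0,0.05]])

```text
time: 9.8
tcp_pos: [0.5387, -0.0438, 0.1274]
tcp_rot: [-42.0, 89.5, -28.4]
force: [0.4, 0.9, -0.3]
width: 0.586
```

```bash
python3 look.py 6; python3 m2.py w6.pkl | grep -v rod
```

```text
t 9.8 tcp [ 0.53871902 -0.04375482  0.12735854] jaw yaw 13.660024992189225 width 0.050083717223209874 F [ 0.37209034  0.92052827 -0.2906703 ]
along -0.0129 across -0.0532Traceback (most recent call last):
  File "m2.py", line 11, in <module>
    k=best.reshape(-1,2)
      ^^^^^^^^^^^^
AttributeError: 'NoneType' object has no attribute 'reshape'
```

View pics/w6.png

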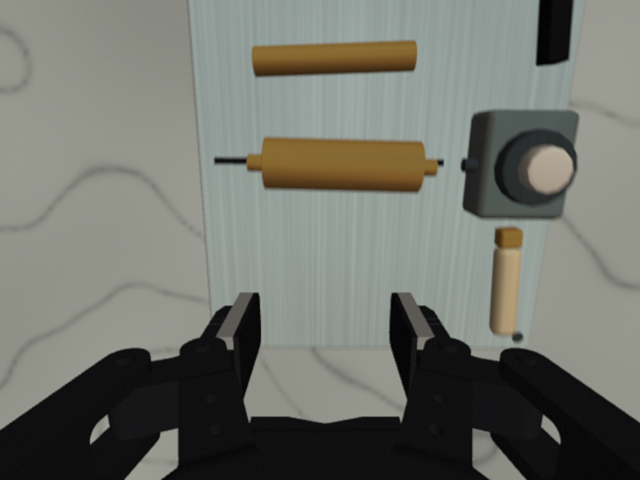

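View pics/sz6.png

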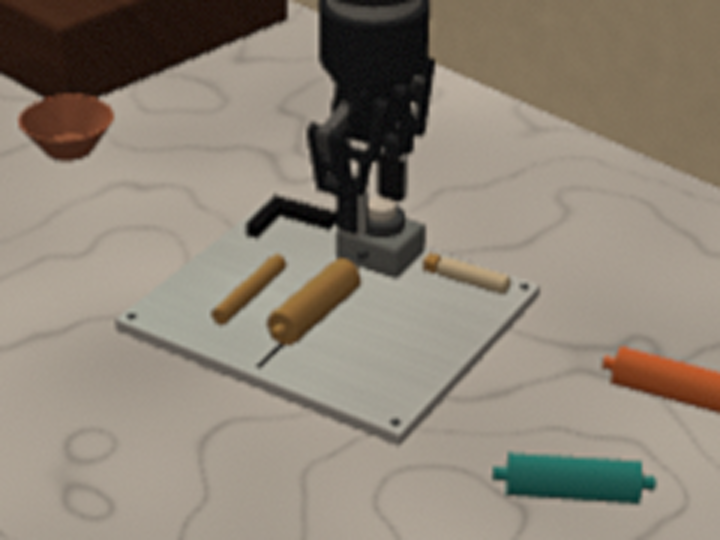

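The spindle now covers the line; the only visible bits are at (230,160) on the left and (441,162) on the right. I'll measure it against the known line frame and those visible bits.

```bash
cat > m3.py <<'E'
import re
src=open('m2.py').read()
i=src.index("# line:"); j=src.index("brass=(")
exec(src[:i]+"""
a_=np.radians(13.13);u=np.array([np.cos(a_),np.sin(a_)]);nn=np.array([-u[1],u[0]]);o=np.array([.5392,.0109])
for k in rects((V<60),12):
    Q=np.array([pt(c,*p,.012)[:2] for p in k.reshape(-1,2)])-o
    if abs((Q@nn).mean())<.01 and abs((Q@u).mean())<.075: print('dark bit along %.4f..%.4f across %.4f'%((Q@u).min(),(Q@u).max(),((Q@nn).max()+(Q@nn).min())/2), k.reshape(-1,2).mean(0).round())
"""+src[j:])
E
python3 m3.py w6.pkl
```

```text
dark bit along -0.0798..-0.0611 across -0.0009 [230. 160.]
spindle along -0.0577..0.0549 mid -0.0014 across at mid -0.0017 rad 0.0138 yaw rel line -1.02 n 22
rod along -0.0590..0.0569 mid -0.0011 across at mid -0.0022 rad 0.0142 yaw rel line -1.01 n 22
spindle along -0.0520..0.0377 mid -0.0071 across at mid 0.0556 rad 0.0070 yaw rel line 2.63 n 16
rod along -0.0532..0.0392 mid -0.0070 across at mid 0.0568 rad 0.0072 yaw rel line 2.54 n 17
```

```bash
for f in w6; do :; done
python3 - <<'E'
from h import *
import pickle
for n in ["c6","s6"]:
    im=pickle.load(open(n+".pkl","rb"));c=cam(im)
    a=np.radians(13.13);u=np.array([np.cos(a),np.sin(a)]);nn=np.array([-u[1],u[0]]);o=np.array([.5392,.0109])
    for al in (-.08,-.058,0,.055): 
        print(n,al,proj(c,[*(o+al*u),.012]).round(1), proj(c,[*(o+al*u),.027]).round(1))
    hsv=cv2.cvtColor(im["color"],cv2.COLOR_RGB2HSV);m=((hsv[...,0]>10)&(hsv[...,0]<28)&(hsv[...,1]>110)&(hsv[...,2]>40))
    for k in rects(m,60):
        r=cv2.minAreaRect(k)
        if 15<max(r[1])<60:
            p=pt(c,*r[0],.027)[:2]-o; print("brass",np.round(r[0],1),np.round(r[1],1),"rel",p@u,p@nn)
# button
im=pickle.load(open("w6.pkl","rb"));c=cam(im);hsv=cv2.cvtColor(im["color"],cv2.COLOR_RGB2HSV)
m=(hsv[...,2]>150);m[:, :495]=0;m[:135]=0;m[200:]=0;m[:,580:]=0
m&=(hsv[...,1]>25)
for k in rects(m,200):
    (x,y),r=cv2.minEnclosingCircle(k);print("btn",x,y,r,pt(c,x,y,.06), "R",np.linalg.norm(pt(c,x+r,y,.06)-pt(c,x,y,.06)))
im=pickle.load(open("w2.pkl","rb"))
E
```

```text
c6 -0.08 [324.2 243.4] [324.2 240.3]
c6 -0.058 [328.6 249.8] [328.7 246.7]
c6 0 [340.5 267.1] [340.8 264.2]
c6 0.055 [352.4 284.4] [352.8 281.6]
brass [254.1 341.6] [ 6.4 48.8] rel 0.0701895064016157 -0.27050368233493516
brass [622.5 324. ] [ 5.4 35.1] rel 0.4597642587035035 0.4799088544498159
brass [607.4 311.2] [39.8 12.9] rel 0.41992361837449843 0.47465870276172323
brass [ 41.3 306.5] [36.5 23.7] rel -0.2524788062502358 -0.6567434036896905
brass [342.5 268.3] [29.4 11.1] rel 0.011803046352546968 -0.0022388489470873798
brass [357.7 252.8] [33.7  5.4] rel -0.006399681214295782 0.053644641721432726
brass [451.  159.2] [32.   8.2] rel -0.13296425388811167 0.45291113483460077
brass [220.8  71.6] [14.7 36.5] rel -0.8054342531525829 0.037149637220503184
brass [362.5   8. ] [16. 17.] rel -0.8763159902931882 0.6347610016973464
brass [322.7  21.3] [52.7 31.7] rel -0.8777507821516994 0.4653399968921625
brass [254.   7.] [14. 16.] rel -1.076481597438986 0.28927021421272703
s6 -0.08 [305.4 272.1] [305.3 266.7]
s6 -0.058 [310.9 267.2] [310.8 261.9]
s6 0 [324.5 254.8] [324.6 249.6]
s6 0.055 [336.8 243.8] [336.9 238.7]
brass [609.9 459.7] [39.8 53.2] rel -0.22903498730440194 -0.6540383815882957
brass [324.3 249.9] [11.5 36. ] rel -0.001202989699538197 -0.0001600512087476023
brass [302.5 246. ] [ 4.9 29. ] rel -0.01584754528590017 0.05201906626799695
brass [144.6 223.2] [ 8.6 37.6] rel -0.150646964516506 0.44715706698080737
brass [ 87.3 139.2] [42.2  6.8] rel 0.11126370601182255 1.0209301219379434
btn 549.91650390625 168.5105743408203 22.667680740356445 [0.63899457 0.03395065 0.06      ] R 0.011560959659896048
```

The views agree: the spindle is within about 1 mm of the line and skewed by 1°. The button top is at (0.638, 0.034, 0.060), which lies on the line's axis, and its radius checks out. I'll close the jaws and move above it.

drive_tool(series=[[0.03,0.025,0,0,0.0],[0.06,0.05,0,0,0.0],[0.0995,0.0775,0,0,0.0],[0.0995,0.0775,-0.02,0,0.0],[0.0995,0.0775,-0.035,0,0.0]])

```text
time: 10.45
tcp_pos: [0.6407, 0.0349, 0.0912]
tcp_rot: [-35.8, 89.3, -22.2]
force: [-0.4, -0.2, -0.1]
width: -0.0
```

drive_tool(series=[[0,0,0,0,0.0],[0,0,0,0,0.0],[0,0,0,0,0.0]])

```text
time: 10.75
tcp_pos: [0.6406, 0.0351, 0.0916]
tcp_rot: [-35.0, 89.3, -21.4]
force: [-0.3, -0.2, 0.3]
width: -0.002
```

```bash
python3 look.py 7
```

```text
t 10.75 tcp [0.64062751 0.03507489 0.09162981] jaw yaw 13.652496950741144 width -0.00015366008048897257 F [-0.29717272 -0.17902861  0.29343806]
along 0.1042 across 0.0004
```

View pics/w7.png

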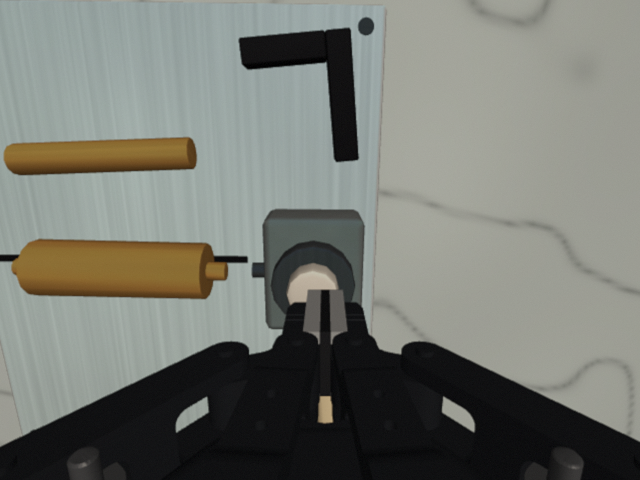

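View pics/sz7.png

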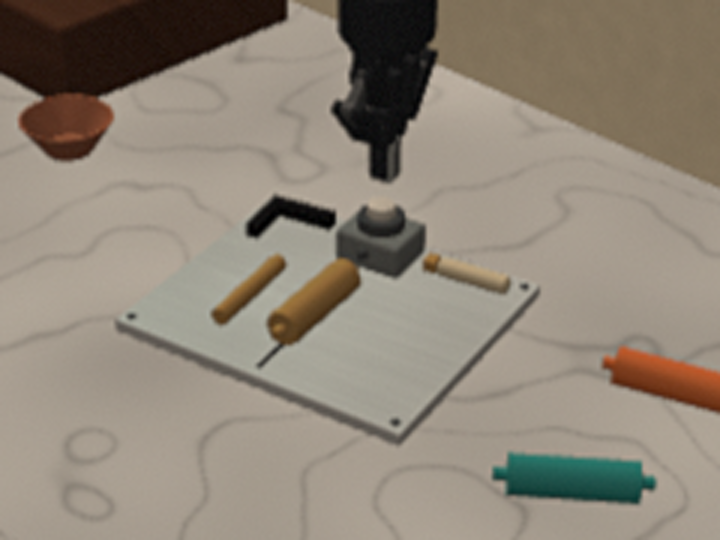

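The closed tips are just above the button, about 3 mm too far along +x. I'll correct that and press down in steps.

drive_tool(series=[[-0.0025,-0.001,-0.005,0,0.0],[-0.003,-0.001,-0.012,0,0.0],[-0.003,-0.001,-0.018,0,0.0],[-0.003,-0.001,-0.02,0,0.0]])

```text
time: 11.3
tcp_pos: [0.6375, 0.0337, 0.0713]
tcp_rot: [-35.2, 89.3, -21.5]
force: [-1.4, -0.2, 2.4]
width: -0.001
```

drive_tool(series=[[0,0,-0.002,0,0.0],[0,0,-0.004,0,0.0],[0,0,-0.004,0,0.0]])

```text
time: 11.6
tcp_pos: [0.6375, 0.0337, 0.0674]
tcp_rot: [-35.1, 89.3, -21.5]
force: [-1.9, 0.6, 4.1]
width: -0.002
```

drive_tool(series=[[0,0,-0.001,0,0.0],[0,0,-0.002,0,0.0],[0,0,-0.002,0,0.0]])

```text
time: 11.9
tcp_pos: [0.6375, 0.0337, 0.066]
tcp_rot: [-34.3, 89.3, -20.7]
force: [-2.9, 0.4, 7.7]
width: -0.001
```

drive_tool(series=[[0,0,-0.001,0,0.0],[0,0,-0.002,0,0.0],[0,0,-0.002,0,0.0]])

```text
time: 12.2
tcp_pos: [0.6376, 0.0337, 0.0659]
tcp_rot: [-32.2, 89.2, -18.6]
force: [-6.1, -0.4, 14.2]
width: -0.001
```

It hit the stop at z = 0.066: the force rose to 14 N with no further motion after about 6 mm of travel. I'll hold briefly, then release straight up.

drive_tool(series=[[0,0,-0.002,0,0.0],[0,0,-0.002,0,0.0],[0,0,-0.002,0,0.0]])

```text
time: 12.5
tcp_pos: [0.6376, 0.0337, 0.0659]
tcp_rot: [-30.3, 89.1, -16.6]
force: [-5.8, -0.6, 14.2]
width: 0.002
```

drive_tool(series=[[0,0,0.003,0,0.0],[0,0,0.008,0,0.0],[0,0,0.015,0,0.0],[0,0,0.04,0,0.0],[0,-0.02,0.08,0,0.0]])

```text
time: 13.0
tcp_pos: [0.6361, 0.0152, 0.1438]
tcp_rot: [-36.0, 89.4, -22.2]
force: [1.8, -0.1, 0.5]
width: -0.004
```

drive_tool(series=[[-0.03,-0.04,0.01,0,0.0],[-0.07,-0.06,0.02,0,0.0],[-0.1,-0.07,0.02,0,0.0],[-0.1,-0.07,0.02,0,0.0],[-0.1,-0.07,0.02,0,0.0]])

```text
time: 13.5
tcp_pos: [0.5361, -0.0551, 0.1642]
tcp_rot: [-33.3, 89.4, -19.6]
force: [0.2, -0.3, 0.1]
width: -0.002
```

```bash
python3 look.py 8; python3 m3.py w8.pkl
```

```text
t 13.5 tcp [ 0.53613944 -0.05509764  0.16420938] jaw yaw 13.731388062834641 width -0.00016167733114533207 F [ 0.17177728 -0.3187553   0.07802051]
along -0.0180 across -0.0637
dark bit along -0.0793..-0.0596 across 0.0002 [249. 140.]
spindle along -0.0575..0.0544 mid -0.0016 across at mid -0.0007 rad 0.0142 yaw rel line -0.96 n 21
rod along -0.0585..0.0563 mid -0.0011 across at mid -0.0008 rad 0.0144 yaw rel line -0.95 n 22
spindle along -0.0515..0.0375 mid -0.0070 across at mid 0.0561 rad 0.0071 yaw rel line 2.54 n 16
rod along -0.0523..0.0390 mid -0.0067 across at mid 0.0575 rad 0.0073 yaw rel line 2.59 n 16
```

View pics/w8.png

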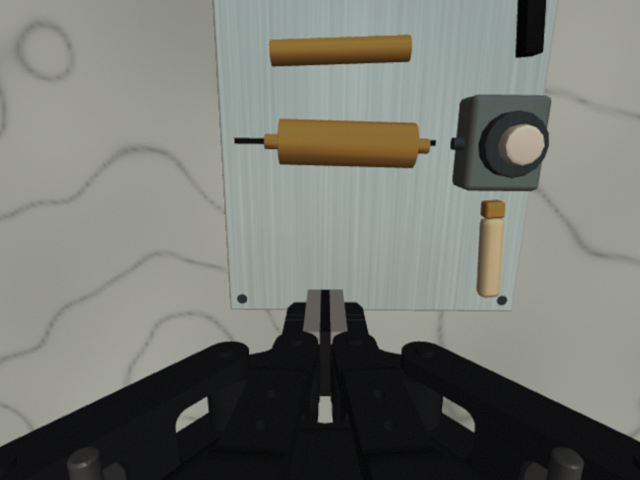

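View pics/sz8.png

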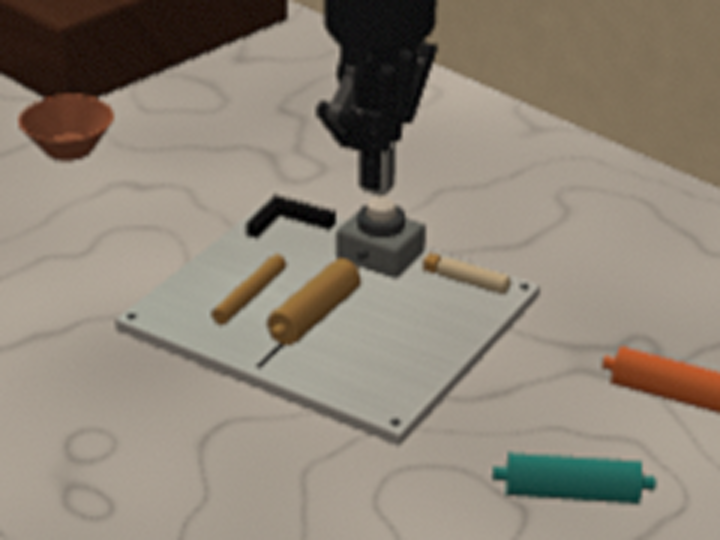

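The spindle lies at (348,143), within about 1 mm of the line. The button is back up, nothing else has moved, and the gripper is clear of everything.

```bash
python3 -c "
from cell import env
print(env.hand_in())"
```

```text
the job is handed in; nothing more can be done
None
```

The spindle now rests along the scribed line, the button has been pressed fully in and released, and the job is handed in. It took about 13.5 s of the 72 s allowed.

**Rolling:** I rolled the spindle 62 mm to the line in five strokes with the fingertips on top of it, never lifting it. Upward force was about 5–14 N, with brief peaks of 20–24 N at touchdown.

**Button:** I pressed with the jaws shut until it stopped, after about 6 mm of travel. Holding at the stop read 14 N with no further movement. I then withdrew straight up, and the last pictures show the button back up.

**Final position:**
- **Across the line:** the last wrist view puts the spindle's axis about 0.7–0.9 mm from the line's middle. The other views disagree slightly, from 0.2 mm (side) to 2.2 mm (scene), which is about what the 2 mm calibration allows.
- **Skew:** about 1° remains. I tried to turn it out during the strokes and it had almost no effect, probably because the tool was slightly tilted and only one finger carried the load. I left it.
- **Rod and other objects:** the rod measures the same as before to within about 1 mm, and by eye nothing else has moved.

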